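# Vent a pressurised sample canister

### The job

One of the two steel-lidded canisters has a small brass valve on its lid and is still under pressure, so vent it: unscrew the valve's knurled lock nut anticlockwise until it is up at its stop, then push the freed steel pin straight down as far as it easily goes, hold it down for a good second and let it spring back. Go gently: the thin nut must not be squeezed hard nor the pin pushed hard, and everything else on the worktop stays where it is.

Things in the scene. Friction and masses are not known exactly. Their poses are not given: they have to be found in the camera images.
- canister: the canister with the valve: aluminium, 100 mm dia, flat steel lid with its top at 80 mm, fixed in place. Origin: centre of its underside; the valve stands 24 mm from the lid's centre along +x. Else only 2 mm screw heads near the rim and a flange 24 mm dia, 3 mm high, round the valve's foot stand up from the lid.
- valve_foot (a point): where the upright valve's axis meets the lid's top face. From here up: a brass stem, 12 mm dia, screwed in to a depth that differs each time, its top 28 to 40 mm above this point; on it the knurled brass nut; through the nut a 5 mm steel pin ending in a flat button, 9 mm dia, 4 mm thick, whose top is always 22 mm above the stem's top (50 to 62 mm above this point) while the pin is up.
- nut (a joint): turn of the lock nut (16 mm dia, 10 mm high) on the pin, rad: 0 is tight, its underside 0.3 mm above the stem's top; positive is anticlockwise from above. It climbs 1.2 mm per rad to a hard stop at 3.4 rad, starts between 0 and 0.5, takes about 0.05 N m to turn and stays put. Thin-walled: grip it with 10 to 25 N, never over 30.
- pin (a joint): how far the pin is pressed down, m: 0 is up. Sprung: 3 N starts it moving, then 1 N more per mm. The nut rides on the pin, so with the nut at its stop the pin goes down about 4.3 mm, until the nut meets the stem's top; with the nut tight, hardly at all. Never push it with over 20 N.
- plain_canister: the other canister, same body (100 mm dia, lid top at 80 mm), with a 32 mm wide black mushroom knob, top at 110 mm, in the middle of its lid and no valve; fixed. Origin: centre of its underside.
- vial: amber glass vial, 24 mm dia, 50 mm high, loose. Origin: centre of its underside.
- screw_cap: white screw cap, 32 mm dia, 14 mm high, loose. Origin: centre of its underside.
- tweezers: steel tweezers lying flat, 110 mm long along x, loose. Origin: middle of the underside.
- beaker: small glass beaker, 52 mm dia, 65 mm high, loose. Origin: centre of its underside.
- tube_rack: black rack of capped tubes, 80 x 160 mm, 47 mm high, loose. Origin: centre of its underside.
- packet: flat green packet, 100 x 140 mm, 4 mm thick, loose. Origin: centre of its underside.
Mind the look-alikes: they are no part of the job. Leave any green or turquoise look-alike of the canister alone.

How it is judged:
By the outcome, as a careful person would: the job done as asked, in the order asked, and still so for the second after the job is handed in, with the robot touching nothing.
It also fails if it takes over 72 s, if anything falls off the work surface, if the arm or the gripper's body presses on something with over 40 N, if the wrist force passes 120 N, or if a joint passes its speed limit or range.

### The arm

A 6-joint arm with a two-finger parallel gripper is mounted at the origin on the work surface. World frame = base frame: x ahead of the robot, y to its left, z up, the work surface at z = 0. Lengths are in mm, angles in rad, forces in N, time in s.
With the tool pointing down it reaches from about 350 to 950 mm from the base axis. Payload 17.4 kg.
Tool frame: the origin (TCP) lies at the very end of the fingers, on their centre line; the grasp point (between the pads) lies 19 mm behind it; z points along the fingers, y is the direction in which the jaws open and shut (so a half turn about z gives the same grasp; the last joint's range is limited). The gripper opens to 93 mm and grips with 3 to 60 N. Pads are 15 mm wide; open, the fingers measure 128 mm over their backs; the gripper's body (75 mm by 188 mm) begins 65 mm behind the grasp point.
Start: joints at [1.171, 0.116, 1.442, -0, 1.584, -0.038], TCP at [238.93, 631.304, 218.646] pointing down, gripper open.
Joint ranges: [-2.83, 2.83], [-0.83, 2.19], [0.07, 2.5], [-1.14, 4.28], [0.01, 3], [-2.97, 2.97]. Speed limits (rad/s): [1.89, 1.89, 2.22, 3.14, 3.14, 3.14].

### API

Orientations are given as a unit quaternion [w, x, y, z].
In Python, from station import move_pose, move_straight, movej, ungrasp, close, dwell, ik, observe, get_image, camera_model, PlanningError, job_done gives the robot as it stands. Calls block until the motion is done:
- move_pose(position, orientation): joint-space move of the TCP to a pose.
- move_straight(position, ori=None, feed=150): straight line of the TCP; ori=None keeps the orientation; feed is the mean speed in mm/s.
- movej(angles): joint-space move.
- ungrasp() and close(squeeze=None): open the fingers fully, or close them until they stop; squeeze is the grip in N (None keeps the last).
- dwell(seconds).
- ik(position, orientation): joint angles nearest the present ones, or None.
- observe(): the state.
- get_image(name): name is "side" or "top"; returns (picture, depth): 480x640x3 uint8, red, green, blue; 480x640 float32, mm along the optical axis (not along the pixel's ray), 0 where there is no reading.
- camera_model(name): a dict with "K" (3x3 intrinsics, pixels), "R" (3x3) and "t" (3): a world point X has camera coordinates R X + t. Camera axes: x right, y down, z forward; pixel columns grow to the right and rows downward; lengths in mm; the calibration is good to about 2 mm. A picture is of the moment at which its call begins. camera_model takes no time and is no camera call.
A pose or a line that the arm cannot do raises PlanningError and nothing moves.
- job_done(): hands the job in, once; it reports no verdict.
The state is a dict: "clock": time; "joint_positions": joint angles; "joint_vel": joint speeds; "tau": joint torques, N m; "position": TCP position; "tcp_rot": TCP orientation; "contact_force": force on the tool from outside, world axes, zero at the start; "wrist_torque": the same for the moment, N m; "grip_width": finger opening in mm.
Only numpy, scipy, OpenCV 4.12 (cv2) and the standard library are available. Lean on these libraries where they do the work, as an engineer would, in place of code of your own. Each camera call takes 0.05 s, during which the arm holds its last target.

## Working session

There is one attempt and no reset: what is moved stays moved. The work goes in short steps, each a Python script; the robot and the scene stay as the last script left them, time stands still between calls to the robot, and variables do not carry over. Pictures are saved under pics/ and viewed, and the job is handed in when it is done.

```bash
mkdir -p pics; ls; python3 - <<'E'
from station import *
import cv2,numpy as np,pickle
for n in("side","top"):
    p,d=get_image(n); m=camera_model(n)
    pickle.dump((p,d,m),open(f"{n}0.pkl","wb"))
    cv2.imwrite(f"pics/{n}0.png",p[:,:,::-1]); print(n,m)
print(observe())
E
```

```text
pics
side {'K': array([[449.80172831,   0.        , 324.90809586],
       [  0.        , 449.80172831, 244.88894343],
       [  0.        ,   0.        ,   1.        ]]), 'R': array([[ 0.89533655, -0.44496833, -0.01938169],
       [-0.34073635, -0.65628513, -0.67319282],
       [ 0.28682957,  0.60933818, -0.73921295]]), 't': array([-500.74394338,  245.26785207,  963.26474397])}
top {'K': array([[519.17188791,   0.        , 321.0793617 ],
       [  0.        , 519.17188791, 241.34261567],
       [  0.        ,   0.        ,   1.        ]]), 'R': array([[ 0.02150607, -0.99973282, -0.00847171],
       [-0.99622017, -0.02071566, -0.08435782],
       [ 0.08415979,  0.0102539 , -0.99639951]]), 't': array([   6.45373165,  563.81992868, 1024.08638935])}
{'clock': 0.1, 'joint_positions': array([ 1.17120121e+00,  1.16398743e-01,  1.44216571e+00, -2.51662676e-05,
        1.58398377e+00, -3.77982692e-02]), 'joint_vel': array([-0.00094868, -0.00282423, -0.0017969 ,  0.00048111,  0.00021734,
       -0.00048705]), 'tau': array([ 1.21357854e-03, -7.22895885e+01, -6.23859143e+01,  7.81390350e-02,
        2.28693365e-02, -1.02651043e-04]), 'position': array([238.86794685, 631.13968333, 218.0258259 ]), 'tcp_rot': array([-9.13760053e-05,  1.79913547e-01,  9.83682310e-01, -4.69131606e-04]), 'contact_force': array([ 1.56977921, -0.21292015,  0.15335255]), 'wrist_torque': array([-0.03360366, -0.04677771, -0.00795272]), 'grip_width': 93.05271475173772}
```

View pics/side0.png

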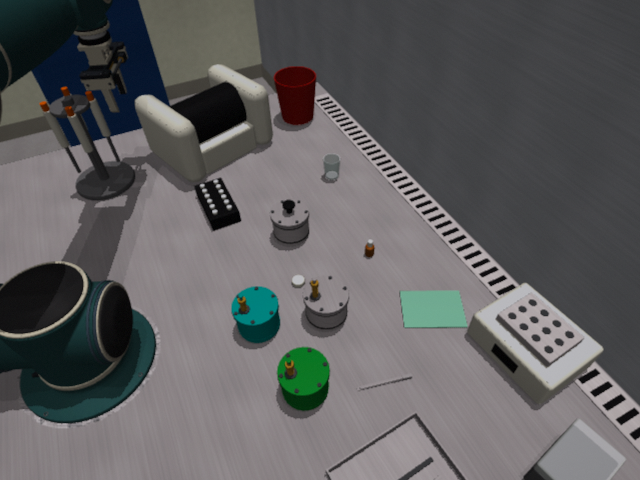

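View pics/top0.png

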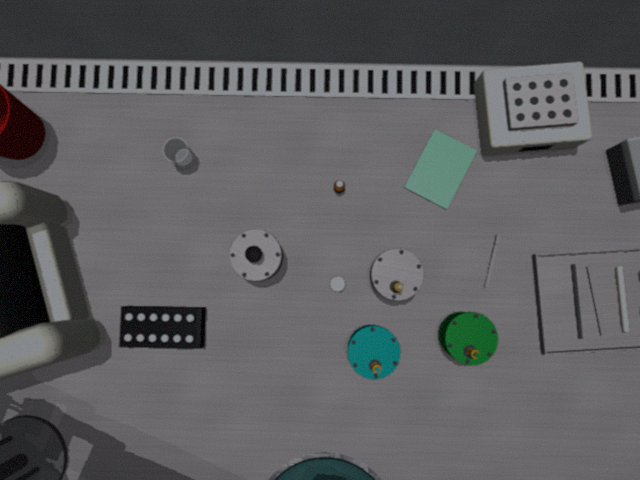

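Candidates:
- Grey steel lid with brass valve: top (397,275), side (327,300). This is my choice.
- Turquoise look-alike: top (374,352), side (256,312).
- Green look-alike: top (468,338), side (303,375).
- Plain canister with black knob: top (257,255), side (290,218).

I'll check the choice in a close crop.

```bash
python3 - <<'E'
import cv2,numpy as np,pickle
s=pickle.load(open("side0.pkl","rb"))[0];t=pickle.load(open("top0.pkl","rb"))[0]
a=cv2.resize(s[265:335,290:360],(400,400),interpolation=cv2.INTER_NEAREST)
b=cv2.resize(t[240:310,362:432],(400,400),interpolation=cv2.INTER_NEAREST)
cv2.imwrite("pics/crop0.png",np.hstack([a,b])[:,:,::-1])
E
```

```text
(no output)
```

View pics/crop0.png

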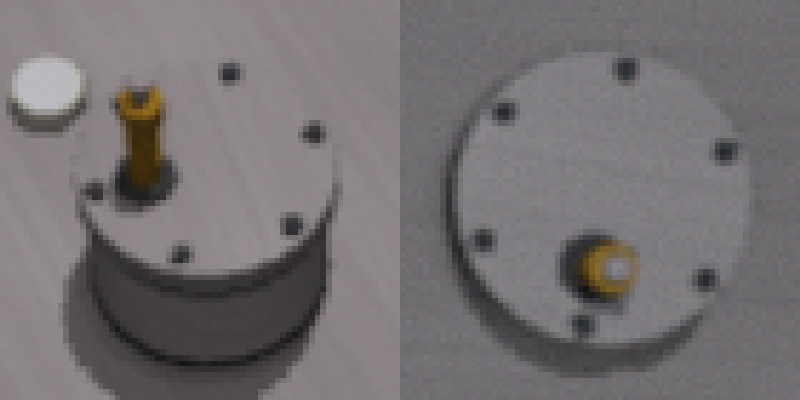

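The crop confirms it. It shows a grey steel lid with a brass valve: nut top in side at about (314,281), grey button in top at about (399.5,287). Next I'll measure by rays and depth.

```bash
cat > h.py <<'E'
import numpy as np,cv2
def ray(m,u,v):
    K,R,t=m["K"],m["R"],m["t"]
    d=R.T@np.linalg.inv(K)@np.array([u,v,1.]); return -R.T@t,d
def onz(m,u,v,z):
    c,d=ray(m,u,v); return c+d*(z-c[2])/d[2]
def cloud(d,m):
    v,u=np.mgrid[0:480,0:640]; K=m["K"]
    P=np.stack([(u-K[0,2])/K[0,0]*d,(v-K[1,2])/K[1,1]*d,d],-1)
    return (P-m["t"])@m["R"]
def proj(m,X):
    q=m["K"]@(m["R"]@np.asarray(X,float)+m["t"]); return q[:2]/q[2]
E
python3 - <<'E'
import pickle,numpy as np,cv2
from h import *
np.set_printoptions(precision=1,suppress=True,linewidth=200)
for n,(u0,u1,v0,v1) in (("top",(362,432,240,310)),("side",(290,360,265,335))):
    p,d,m=pickle.load(open(n+"0.pkl","rb")); C=cloud(d,m)
    sub=np.zeros((480,640),bool); sub[v0:v1,u0:u1]=True; sub&=d>0
    z=C[...,2]
    lid=sub&(abs(z-80)<6)
    mk=lid.astype(np.uint8); 
    cs,_=cv2.findContours(mk,cv2.RETR_EXTERNAL,cv2.CHAIN_APPROX_NONE); c=max(cs,key=cv2.contourArea)
    q=c[:,0].astype(float); w=np.array([onz(m,*x,80)[:2] for x in q])
    (cx,cy),r=cv2.minEnclosingCircle(w.astype(np.float32)); 
    A=np.c_[2*w,np.ones(len(w))]; s=np.linalg.lstsq(A,(w**2).sum(1),rcond=None)[0]
    print(n,"lid z",np.median(z[lid]),"circ fit",s[:2],np.sqrt(s[2]+s[:2]@s[:2]),"enc",cx,cy,r, "pixN",lid.sum())
    hi=sub&(z>95); ys,xs=np.nonzero(hi)
    hsv=cv2.cvtColor(p,cv2.COLOR_RGB2HSV); br=sub&(hsv[...,1]>110)&(hsv[...,0]<35)
    by,bx=np.nonzero(br); print(" brass",bx.min(),bx.max(),by.min(),by.max(),bx.mean(),by.mean())
    for y in range(by.min()-4,by.max()+4):
        print(y,[(f"{z[y,x]:.0f}"+("b" if br[y,x] else "")) for x in range(bx.min()-2,bx.max()+3)])
    print(" high max",z[hi].max(), "xyz mean z>125", C[sub&(z>125)].mean(0))
E
```

```text
top lid z 80.86473834796101 circ fit [ 499.7 -128.3] 48.91837449613227 enc 499.84112548828125 -128.0989532470703 49.88972473144531 pixN 2071
 brass 393 401 282 291 396.1190476190476 286.42857142857144
278 ['80', '83', '81', '79', '82', '79', '82', '80', '84', '82', '79', '82', '83']
279 ['83', '82', '78', '80', '79', '81', '81', '81', '82', '82', '81', '82', '81']
280 ['79', '81', '79', '80', '86', '80', '79', '82', '81', '81', '80', '78', '78']
281 ['82', '80', '82', '83', '83', '85', '83', '84', '81', '84', '82', '82', '84']
282 ['80', '82', '81', '86', '84', '88', '82b', '127b', '131', '128', '79', '81', '80']
283 ['83', '81', '87', '84', '81b', '126b', '131b', '129b', '131b', '131b', '129', '130', '82']
284 ['84', '84', '84', '91b', '106b', '129b', '130b', '131', '128', '139', '130', '132', '80']
285 ['84', '86', '85b', '103b', '129b', '131b', '131b', '140', '138', '145', '140', '130', '128']
286 ['84', '85', '91b', '104b', '132b', '133b', '130', '138', '142', '142', '140', '143', '129']
287 ['83', '85', '91b', '104b', '129b', '130b', '129', '142', '140', '143', '143', '143', '12
[... 2221 characters left out ...]
b', '106b', '102b', '95b', '89', '83']
293 ['82', '84', '85', '98b', '101b', '102b', '101b', '99b', '92b', '83', '85']
294 ['80', '85', '85', '93b', '94b', '95b', '94b', '96b', '90b', '86', '85']
295 ['82', '87', '87', '89b', '91b', '90b', '94b', '90b', '85b', '83', '86']
296 ['83', '83', '85', '86', '88b', '86b', '88b', '86b', '84b', '83', '84']
297 ['80', '81', '85', '83', '84', '83b', '83b', '84', '83', '87', '86']
298 ['81', '81', '85', '84', '83', '85', '85', '84', '84', '84', '81']
299 ['84', '83', '81', '85', '83', '86', '86', '83', '81', '78', '83']
300 ['82', '82', '80', '83', '79', '82', '82', '79', '82', '80', '80']
 high max 144.5941953064703 xyz mean z>125 [ 474.1 -124.8  133. ]
```

```bash
python3 - <<'E'
import pickle,numpy as np,cv2
from h import *
from station import ik,observe
np.set_printoptions(precision=2,suppress=True,linewidth=200)
for n,(u0,u1,v0,v1) in (("top",(385,412,275,300)),("side",(305,325,270,300))):
    p,d,m=pickle.load(open(n+"0.pkl","rb")); z=cloud(d,m)[...,2]
    sub=np.zeros((480,640),bool); sub[v0:v1,u0:u1]=True; sub&=(d>0)&(z<160)
    for nm,a,zz in (("button",136.5,140.5),("nut+button",125.5,129.)):
        mk=sub&(z>a); cs,_=cv2.findContours(mk.astype(np.uint8),cv2.RETR_EXTERNAL,cv2.CHAIN_APPROX_NONE)
        c=max(cs,key=cv2.contourArea)[:,0]; y,x=np.nonzero(mk)
        (cx,cy),r=cv2.minEnclosingCircle(c.astype(np.float32))
        print(n,nm,x.mean(),y.mean(),"->",onz(m,x.mean(),y.mean(),zz),"circ",cx,cy,r,onz(m,cx,cy,zz), "medz",np.median(z[mk]))
# candidate yaw: tool down, jaw dir y at yaw
for yaw in np.arange(-180,181,30):
    a=np.radians(yaw); q=[0,np.cos(a/2),np.sin(a/2),0]
    s=ik([476,-124.3,170],q); print(yaw,None if s is None else np.array(s))
E
```

```text
top button 399.9 286.45 -> [ 476.17 -124.64  140.5 ] circ 400.0 286.5 2.5000998973846436 [ 476.08 -124.82  140.5 ] medz 140.92569366904962
top nut+button 399.0 286.36764705882354 -> [ 476.29 -124.66  129.  ] circ 399.0 286.5 4.609872341156006 [ 476.05 -124.67  129.  ] medz 130.4097591634744
side button 313.46666666666664 278.8666666666667 -> [ 475.03 -123.    140.5 ] circ 313.5 279.0 2.061652660369873 [ 474.94 -123.35  140.5 ] medz 141.41328142574568
side nut+button 313.6181818181818 281.8 -> [ 475.48 -121.76  129.  ] circ 314.0 281.5 4.609872341156006 [ 476.52 -121.42  129.  ] medz 131.58502437319964
-180 [-0.31 -0.28  1.89 -0.    1.53 -1.88]
-150 [-0.31 -0.28  1.89 -0.    1.53 -2.4 ]
-120 [-0.31 -0.28  1.89 -0.    1.53 -2.93]
-90 [-0.31 -0.28  1.89 -0.    1.53  2.83]
-60 [-0.31 -0.28  1.89 -0.    1.53  2.31]
-30 [-0.31 -0.28  1.89 -0.    1.53  1.79]
0 [-0.31 -0.28  1.89 -0.    1.53  1.26]
30 [-0.31 -0.28  1.89 -0.    1.53  0.74]
60 [-0.31 -0.28  1.89 -0.    1.53  0.22]
90 [-0.31 -0.28  1.89 -0.    1.53 -0.31]
120 [-0.31 -0.28  1.89 -0.    1.53 -0.83]
150 [-0.31 -0.28  1.89 -0.    1.53 -1.35]
180 [-0.31 -0.28  1.89 -0.    1.53 -1.88]
```

```bash
cat >> h.py <<'E'
def Q(yaw): return [0,float(np.cos(yaw/2)),float(np.sin(yaw/2)),0]
def st(o): return "t%.1f pos %s F %s M %s w %.1f q6 %.2f"%(o["clock"],np.round(o["position"],2),np.round(o["contact_force"],2),np.round(o["wrist_torque"],3),o["grip_width"],o["joint_positions"][5])
E
python3 - <<'E'
from station import *
from h import *
import pickle
y=np.radians(-36)
move_pose([475.7,-124.0,220],Q(y)); print(st(observe()))
move_straight([475.7,-124.0,160],feed=100); dwell(.2); print(st(observe()))
ims=[]
for n in("side","top"):
    p,d=get_image(n); m=camera_model(n); pickle.dump((p,d,m),open(n+"1.pkl","wb"))
    u,v=proj(m,[475.7,-124,150]).astype(int); ims.append(cv2.resize(p[v-45:v+45,u-45:u+45],(400,400),interpolation=cv2.INTER_CUBIC))
cv2.imwrite("pics/c1.png",np.hstack(ims)[:,:,::-1])
E
```

```text
t2.9 pos [ 475.89 -123.6   220.  ] F [-0.12  0.54 -0.08] M [ 0.059  0.161 -0.044] w 93.1 q6 1.89
t3.8 pos [ 475.94 -124.09  160.63] F [ 0.13  0.7  -0.71] M [ 0.001  0.19  -0.005] w 92.9 q6 1.89
```

View pics/c1.png

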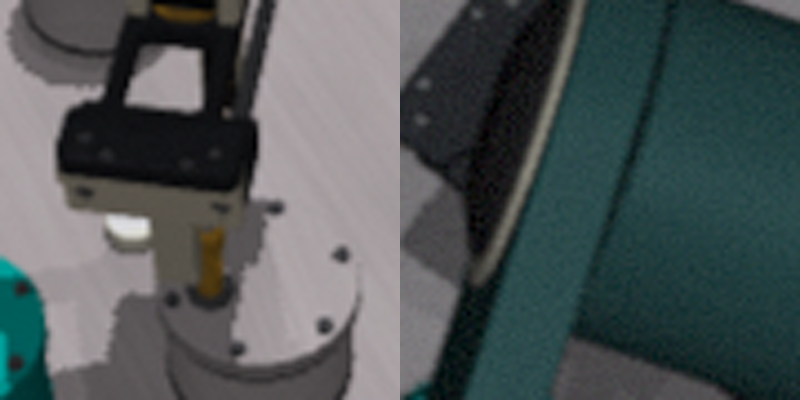

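The side view shows the fingers straddling the valve. The top view is blocked by the arm. I'll descend and close gently, using the lateral force to centre.

```bash
python3 - <<'E'
from station import *
from h import *
y=np.radians(-36)
move_straight([475.7,-124.0,105],feed=60); dwell(.3); o0=observe(); print(st(o0))
close(12); dwell(.4); o=observe(); print(st(o))
# jaw axis in world: tool y
from scipy.spatial.transform import Rotation as Rr
q=o["tcp_rot"]; R=Rr.from_quat([q[1],q[2],q[3],q[0]]).as_matrix(); print("tool x,y",R[:,0].round(3),R[:,1].round(3))
dF=o["contact_force"]-o0["contact_force"]; print("dF along x,y",dF@R[:,0],dF@R[:,1])
p,d=get_image("side"); m=camera_model("side"); u,v=proj(m,[475.7,-124,120]).astype(int)
cv2.imwrite("pics/c2.png",cv2.resize(p[v-40:v+40,u-40:u+40],(600,600),interpolation=cv2.INTER_CUBIC)[:,:,::-1])
E
```

```text
t5.3 pos [ 475.77 -124.    105.16] F [-0.34  0.7   0.97] M [0.064 0.151 0.028] w 93.1 q6 1.89
t6.9 pos [ 475.83 -123.87  105.07] F [3.15 4.22 0.2 ] M [ 0.732 -0.327 -0.008] w 15.5 q6 1.89
tool x,y [ 0.809 -0.588  0.   ] [-0.588 -0.809 -0.   ]
dF along x,y 0.7514486187059822 -4.898255016436813
```

View pics/c2.png

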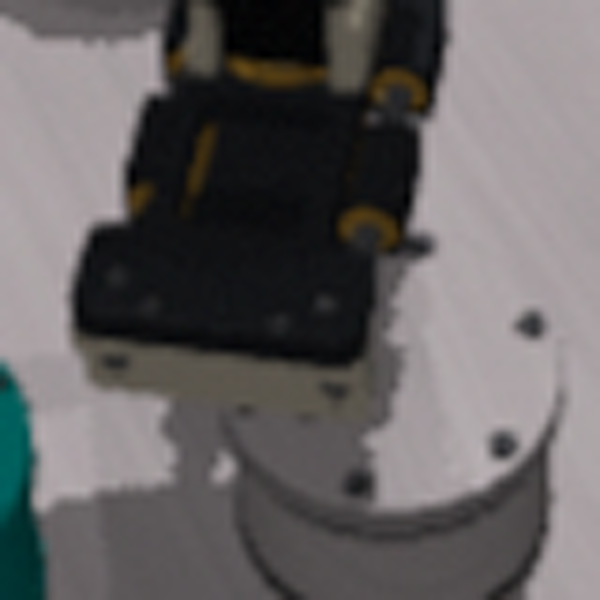

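```bash
python3 - <<'E'
from station import *
from h import *
d=np.array([.588,.809]); c=np.array([475.7,-124.0]); f0=np.array([-.34,.7])
s=0
for i in range(5):
    f=np.mean([(dwell(.05),observe()["contact_force"][:2])[1] for _ in range(5)],0)-f0
    print(s,f@d, f, st(observe()))
    if abs(f@d)<1.2: break
    s+=0.5*np.sign(f@d); move_straight([*(c+s*d),105],feed=10); dwell(.1)
E
```

```text
0 4.949644751124883 [3.66475366 3.45459778] t7.2 pos [ 475.82 -123.88  105.05] F [2.83 4.58 0.39] M [ 0.807 -0.377  0.021] w 15.7 q6 1.89
0.5 1.2037032870825661 [1.24037358 0.586358  ] t7.8 pos [ 475.97 -123.67  105.02] F [1.38 1.31 0.58] M [ 0.124  0.093 -0.014] w 15.1 q6 1.89
1.0 -4.915645174478483 [-2.58355373 -4.19841234] t8.4 pos [ 476.18 -123.33  104.97] F [-2.49 -3.88  1.88] M [-0.75   0.675 -0.059] w 15.0 q6 1.89
0.5 -1.2434793955224106 [-0.07773187 -1.48056002] t9.0 pos [ 476.04 -123.52  105.  ] F [-0.37 -1.43  1.18] M [-0.184  0.242  0.024] w 15.4 q6 1.89
0.0 4.572907476963929 [3.06730428 3.42315521] t9.6 pos [ 475.79 -123.84  105.  ] F [3.17 4.53 0.47] M [ 0.757 -0.363  0.031] w 15.1 q6 1.89
```

```bash
python3 - <<'E'
from station import *
from h import *
c=np.array([475.99,-123.6]); y=np.radians(54)
ungrasp(); move_pose([*c,105],Q(y)); dwell(.3)
av=lambda: np.mean([(dwell(.05),observe()["contact_force"])[1] for _ in range(5)],0)
f0=av(); print(st(observe()))
close(12); dwell(.3)
d=np.array([.809,-.588]); s=0   # minus... along jaw axis
for i in range(4):
    f=(av()-f0)[:2]; print(s,f@d,f,st(observe()))
    if abs(f@d)<1.3: break
    s+=0.5*np.sign(f@d); move_straight([*(c+s*d),105],feed=10); dwell(.1)
E
```

```text
t13.2 pos [ 476.   -123.62  105.03] F [ 0.91  0.01 -0.12] M [-0.064  0.121 -0.033] w 92.6 q6 0.32
0 5.3934279441803445 [ 4.12674967 -3.49470657] t14.9 pos [ 476.43 -123.93  105.18] F [ 4.87 -3.13 -1.48] M [-0.56  -0.558  0.02 ] w 15.4 q6 0.32
0.5 3.5615139432567173 [ 2.62684649 -2.44284887] t15.5 pos [ 476.49 -123.95  105.08] F [ 3.62 -2.16 -0.31] M [-0.424 -0.381  0.023] w 15.4 q6 0.32
1.0 -0.9627612977123498 [-1.15655971  0.04609607] t16.1 pos [ 476.73 -124.12  104.98] F [-1.45  0.95  2.23] M [0.049 0.22  0.054] w 15.4 q6 0.32
```

```bash
python3 - <<'E'
from station import *
from h import *
c=[476.7,-124.1]; y0=np.radians(-40)
ungrasp(); move_pose([*c,105],Q(y0)); dwell(.2); o=observe(); print(st(o)); f0=o["contact_force"]; m0=o["wrist_torque"]
close(18); dwell(.3); print("closed",st(observe()))
a=0
while a<3.0:
    a+=0.25
    t0=observe()["clock"]
    move_pose([*c,105+1.2*a],Q(y0+a)); o=observe()
    print("%.2f dt %.2f dF %s Mz %.3f"%(a,o["clock"]-t0,np.round(o["contact_force"]-f0,1),(o["wrist_torque"]-m0)[2]),st(o))
    if np.linalg.norm(o["contact_force"]-f0)>15: print("force"); break
E
```

```text
t19.1 pos [ 476.7  -124.11  105.01] F [ 0.1  -0.15 -0.57] M [0.097 0.132 0.026] w 93.3 q6 1.96
closed t20.6 pos [ 476.7  -124.09  104.99] F [1.27 0.51 0.37] M [ 0.08   0.14  -0.034] w 14.8 q6 1.96
0.25 dt 0.35 dF [-0.4  0.6  1.2] Mz 0.028 t20.9 pos [ 476.7  -124.1   105.29] F [-0.33  0.42  0.62] M [0.016 0.103 0.054] w 15.0 q6 1.72
0.50 dt 0.35 dF [0.9 1.1 0.9] Mz 0.027 t21.3 pos [ 476.71 -124.1   105.61] F [0.98 0.98 0.28] M [0.037 0.133 0.053] w 15.3 q6 1.47
0.75 dt 0.35 dF [-0.2  0.1  1. ] Mz 0.046 t21.6 pos [ 476.71 -124.13  105.9 ] F [-0.1   0.    0.48] M [-0.05   0.107  0.071] w 15.3 q6 1.22
1.00 dt 0.35 dF [0.1 0.7 0.2] Mz 0.069 t22.0 pos [ 476.7  -124.11  106.2 ] F [ 0.22  0.55 -0.42] M [-0.065  0.105  0.094] w 14.6 q6 0.97
1.25 dt 0.35 dF [0.3 0.2 0.4] Mz -0.012 t22.3 pos [ 476.69 -124.12  106.48] F [ 0.43  0.08 -0.2 ] M [-0.102  0.095  0.014] w 15.2 q6 0.72
1.50 dt 0.35 dF [ 0.6 -0.   0.6] Mz 0.028 t22.7 pos [ 476.72 -124.13  106.81] F [ 0.66 -0.16  0.07] M [-0.163  0.025  0.054] w 15.1 q6 0.47
1.75 dt 0.35 dF [ 1.   0.2 -0.3] Mz -0.008 t23.0 pos [ 476.73 -124.12  107.1 ] F [ 1.12  0.03 -0.87] M [-0.194 -0.022  0.018] w 15.5 q6 0.22
2.00 dt 0.35 dF [1.6 0.2 1. ] Mz 0.067 t23.4 pos [ 476.72 -124.1   107.39] F [1.69 0.03 0.39] M [-0.168 -0.084  0.093] w 15.1 q6 -0.03
2.25 dt 0.35 dF [ 1.3 -0.6  0.2] Mz 0.020 t23.7 pos [ 476.75 -124.11  107.71] F [ 1.4  -0.72 -0.41] M [-0.133 -0.173  0.046] w 15.0 q6 -0.28
2.50 dt 0.35 dF [-0.1 -0.6 -0.2] Mz -0.008 t24.1 pos [ 476.73 -124.1   108.  ] F [-0.02 -0.71 -0.82] M [-0.182 -0.227  0.017] w 15.0 q6 -0.53
2.75 dt 0.35 dF [1.  0.5 0.6] Mz -0.017 t24.4 pos [ 476.75 -124.1   108.33] F [1.09 0.4  0.07] M [-0.138 -0.215  0.009] w 15.3 q6 -0.78
3.00 dt 0.35 dF [ 1.6 -0.8  0.6] Mz 0.010 t24.8 pos [ 476.73 -124.1   108.62] F [ 1.67 -0.97  0.02] M [-0.079 -0.225  0.036] w 15.2 q6 -1.03
```

Very clean. I'll continue in small steps towards the stop.

```bash
python3 - <<'E'
from station import *
from h import *
c=[476.7,-124.1]; y0=np.radians(-40); m0=.026;a=3.0
while a<3.69:
    a+=0.1
    move_pose([*c,105+1.2*min(a,3.2)],Q(y0+a))
    M=np.mean([(dwell(.04),observe()["wrist_torque"][2])[1] for _ in range(6)])-m0; o=observe()
    print("%.2f Mz %.3f"%(a,M),st(o))
    if abs(M)>.13: print('stop');break
E
```

```text
3.10 Mz 0.019 t25.3 pos [ 476.61 -124.03  108.61] F [ 1.22  1.08 -2.07] M [ 0.087 -0.065 -0.004] w 15.2 q6 -1.13
3.20 Mz -0.152 t25.8 pos [ 476.64 -124.09  108.75] F [-0.31  0.46 -1.54] M [ 0.157  0.043 -0.139] w 15.3 q6 -1.24
stop
```

```bash
python3 - <<'E'
from station import *
from h import *
c=[476.7,-124.1]; y0=np.radians(-40); m0=.026
for a in (3.3,3.4):
    move_pose([*c,108.8],Q(y0+a))
    M=np.mean([(dwell(.04),observe()["wrist_torque"][2])[1] for _ in range(6)])-m0; print("%.2f Mz %.3f"%(a,M),st(observe()))
ungrasp(); dwell(.1); print(st(observe()))
move_straight([*c,170],feed=120); 
p,d=get_image("side"); m=camera_model("side"); z=cloud(d,m)[...,2]
np.set_printoptions(precision=0,suppress=True,linewidth=200)
u,v=proj(m,[476,-124,125]).astype(int)
print(z[272:300,308:322])
cv2.imwrite("pics/c3.png",cv2.resize(p[v-40:v+40,u-40:u+40],(600,600),interpolation=cv2.INTER_CUBIC)[:,:,::-1])
E
```

```text
3.30 Mz -0.002 t26.3 pos [ 476.69 -124.05  108.8 ] F [-0.66  1.09 -1.87] M [0.297 0.138 0.006] w 15.3 q6 -1.34
3.40 Mz -0.127 t26.8 pos [ 476.82 -124.18  108.87] F [ 3.76  0.46 -2.21] M [-0.154 -0.531 -0.049] w 15.6 q6 -1.44
t28.1 pos [ 476.69 -124.09  108.78] F [ 1.3   0.06 -0.37] M [0.018 0.021 0.022] w 93.1 q6 -1.44
[[268. 268. 269. 268. 268. 269. 269. 267. 270. 269. 269. 268. 267. 268.]
 [266. 268. 265. 265. 266. 267. 266. 264. 266. 265. 265. 265. 265. 263.]
 [263. 263. 264. 261. 264. 263. 263. 265. 264. 261. 263. 266. 263. 261.]
 [260. 261. 260. 260. 260. 261. 259. 260. 261. 260. 258. 260. 259. 260.]
 [257. 257. 258. 258. 259. 259. 255. 256. 255. 256. 258. 259. 256. 258.]
 [229. 227. 229. 227. 228. 226. 225. 226. 226. 214.  81.  82.  83.  83.]
 [223. 224. 223. 224. 224. 224. 223. 223. 223. 216.  80.  82.  81.  82.]
 [219. 222. 221. 219. 220. 218. 220. 867. 219. 218.  84.  80.  84.  80.]
 [218. 218. 218. 219. 217. 216. 217. 218. 218. 214.  82.  82.  81.  82.]
 [214. 215. 213. 214. 214. 216. 214. 213. 214. 212.  81.  78.  81.  81.]
 [211. 212. 211. 209. 210. 212. 211. 210. 209. 21
[... 565 characters left out ...]
. 186. 183. 183. 182.  83.  81.  79.  82.]
 [178. 179. 180. 181. 182. 180. 180. 180. 179. 182.  82.  79.  81.  83.]
 [ 81.  81.  80.  85. 100. 102. 102. 101.  99.  97.  84.  79.  81.  82.]
 [ 81.  80.  84.  83.  97.  98.  99.  97.  99.  91.  85.  85.  80.  81.]
 [ 82.  78.  85.  86.  95.  94.  95.  95.  93.  88.  84.  84.  81.  80.]
 [ 82.  81.  80.  86.  90.  93.  92.  91. 867.  87.  83.  86.  80.  82.]
 [ 82.  83.  87.  85.  83.  88.  89.  87.  88.  85.  83.  85.  83.  79.]
 [ 81.  80.  85.  84.  87.  83.  83.  84.  85.  85.  85.  84.  82.  83.]
 [ 81.  79.  82.  85.  82.  87.  83.  83.  87.  83.  86.  80.  82.  79.]
 [ 80.  84.  81.  82.  81.  85.  86.  85.  86.  84.  81.  82.  83.  81.]]
```

View pics/c3.png

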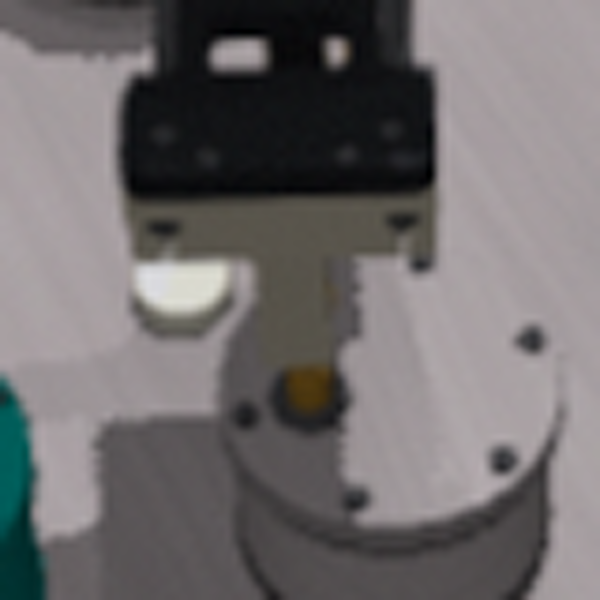

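The finger hides the nut, so I'll move aside to view it.

```bash
python3 - <<'E'
from station import *
from h import *
move_pose([476.7,40,230],Q(np.radians(90))); close(5); print(st(observe()))
import pickle
np.set_printoptions(precision=0,suppress=True,linewidth=200)
ims=[]
for n,X in(("side",1),("top",1)):
    p,d=get_image(n); m=camera_model(n); z=cloud(d,m)[...,2]; pickle.dump((p,d,m),open(n+"3.pkl","wb"))
    u,v=proj(m,[476,-124,130]).astype(int); print(z[v-10:v+9,u-7:u+8])
    ims.append(cv2.resize(p[v-25:v+25,u-25:u+25],(400,400),interpolation=cv2.INTER_CUBIC))
cv2.imwrite("pics/c4.png",np.hstack(ims)[:,:,::-1])
E
```

```text
t31.6 pos [476.69  39.99 229.99] F [ 0.54 -0.39 -0.04] M [-0.107  0.081  0.049] w 0.4 q6 0.03
[[  2.   3.   1.   1.  -1.   1.   2.   4.   2.   3.   4.   2.   1.   4.   0.]
 [  3.   4.   1.   3.   3.   4.   1.   3.  -2.   2.   3.   3.   2.   2.   4.]
 [ -2.   1.   1.   3.   2.   4.   3.   4.   3.   3.   1.   4.   5.   3.   0.]
 [  4.  -0.  -1.   1.  -1.   1.   2.   0.   1.   0.   1.   1.   4.   2.  -0.]
 [ -0.   2.   0.   3.   2.   2.   0.  -1.  -1.   3.   3.  79.  82.  81.  81.]
 [  6.   2.   2.   2.   0.   1. 142. 140.  82.  79.  80.  85.  81.  81.  80.]
 [  2.   2.  -1.   0.   4. 143. 144. 141. 142.  80.  82.  81.  82.  82.  81.]
 [ -2.   3.   3.   2. 132. 143. 139. 142. 141. 133. 135.  83.  81.  80.  78.]
 [  2.   4.   2. 132. 136. 140. 141. 141. 139. 135. 132.  84.  83.  86.  79.]
 [  2.   3.  82. 134. 133. 132. 135. 135. 133. 136. 134.  83.  82.  85.  83.]
 [  1.  80.  82. 133. 134. 131. 130. 133. 134. 134. 134.  83.  82.  80.  80.]
 [ 80.  84.  82. 129. 133. 134. 132. 131. 132. 134. 132.  81.  79.  82.  83.]
 [ 82.  81.  80. 126. 130. 131. 135. 134. 133. 131. 126.  80.  83.  82
[... 1544 characters left out ...]
 144.  141.  140.  139.  140.  136.  134.   81.]
 [  83.   86.   80.  101.  130.  132.  135.  139.  142.  142.  143.  139.  134.   80.   77.]
 [  86.   84.   86.   83.  105.  131.  134.  131.  137.  136.  134.  135.  130.   81.   84.]
 [  78.   84.   84.   85.   82.   85.  136.  133.  136.  134.  132.  133.   80.   82.   80.]
 [  78.   85.   87.   80.   88.   80.   84.   84.  133.  132.   80.   79.   80.   82.   82.]
 [  80.   80.   80.   84.   88.   84.   83.   81.   79.   84.   80.   82.   80.   84.   80.]
 [  80.   81.   80.   82.   79.   81.   79.   82.   84.   79.   80.   79.   80.   82.   82.]
 [  79.   79.   78.   81.   85.   83.   81.   84.   82.   80.   79.   82.   82.   82.   81.]]
```

View pics/c4.png

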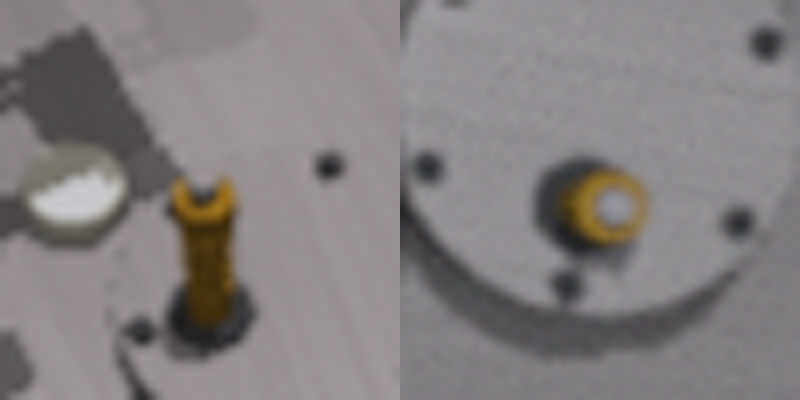

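The nut top rose about 4 mm (from about 130 to 134 in the depth readings) and the button is still up, so the nut is at its stop. Next I'll press with the closed fingertips.

```bash
python3 - <<'E'
from station import *
from h import *
c=[476.7,-124.1]; y=Q(np.radians(54))
move_pose([*c,190],y); move_straight([*c,147],feed=80); dwell(.3)
av=lambda k=4: np.mean([(dwell(.03),observe()["contact_force"][2])[1] for _ in range(k)])
f0=av(8); print("f0",f0,st(observe()))
z=143.; zt=None
while z>134.5:
    move_straight([*c,z],feed=15); f=av()-f0; p=observe()["position"][2]
    print("%.1f %.2f F %.2f"%(z,p,f))
    if f>9: break
    z-=0.5
print("hold",st(observe()))
for i in range(5): dwell(.3); print("%.2f"%(av(3)-f0))
o=observe(); print(st(o))
move_straight([*c,147],feed=20); dwell(.2); print(st(observe()))
E
```

```text
f0 0.10501574980516608 t33.7 pos [ 476.7  -124.12  147.04] F [-0.35  0.5   0.08] M [-0.055  0.109 -0.013] w 0.3 q6 0.32
143.0 143.05 F -0.49
142.5 142.52 F 0.14
142.0 142.01 F 0.07
141.5 141.50 F -0.28
141.0 141.00 F -0.01
140.5 140.60 F 0.79
140.0 140.10 F 3.20
139.5 139.58 F 3.59
139.0 139.04 F 3.86
138.5 138.55 F 4.09
138.0 138.04 F 4.84
137.5 137.56 F 4.78
137.0 137.09 F 5.99
136.5 136.72 F 6.44
136.0 136.23 F 6.48
135.5 136.01 F 8.97
135.0 135.83 F 12.13
hold t40.4 pos [ 476.92 -124.17  135.83] F [-2.25  1.57 11.84] M [ 0.059  0.543 -0.02 ] w 0.5 q6 0.32
11.91
11.81
11.56
11.92
12.07
t42.4 pos [ 476.95 -124.15  135.85] F [-0.9   0.86 11.96] M [0.059 0.485 0.033] w 0.5 q6 0.32
t43.3 pos [ 476.68 -124.1   146.87] F [-0.36  0.79 -0.44] M [-0.037  0.113 -0.023] w 0.3 q6 0.32
```

The pin bottomed after about 4.3 mm and was held for over 2 s at about 12 N. I'll retreat and do a last check.

```bash
python3 - <<'E'
from station import *
from h import *
import pickle
move_straight([476.7,-124.1,200],feed=120); move_pose([476.7,40,230],Q(np.radians(90))); dwell(.3); print(st(observe()))
for n in("side","top"):
    p,d=get_image(n); m=camera_model(n); z=cloud(d,m)[...,2]
    p0,d0,_=pickle.load(open(n+"3.pkl","rb")); z0=cloud(d0,m)[...,2]
    u,v=proj(m,[476.5,-124,132]).astype(int); s=np.s_[v-8:v+8,u-8:u+8]
    for zz in(z0[s],z[s]): print(n,"button",np.median(zz[(zz>137.5)&(zz<160)]),"nut top",np.median(zz[(zz>130)&(zz<137)]))
    cv2.imwrite(f"pics/f{n}.png",p[:,:,::-1]); 
    q0=pickle.load(open(n+"0.pkl","rb"))[0]
    df=(cv2.absdiff(cv2.GaussianBlur(p,(5,5),0),cv2.GaussianBlur(q0,(5,5),0)).max(2)>40).astype(np.uint8)
    k,_,S,_=cv2.connectedComponentsWithStats(df); print([list(map(int,r)) for r in S[1:] if r[4]>15])
E
```

```text
t44.9 pos [476.77  39.2  229.71] F [0.54 1.06 0.27] M [-0.018  0.086 -0.063] w 0.6 q6 0.03
side button 141.4353956465363 nut top 133.05516457945288
side button 141.00316941250293 nut top 133.176644242544
[[86, 11, 239, 191, 15589], [0, 13, 157, 77, 4013], [75, 26, 32, 13, 180], [83, 35, 26, 9, 56], [77, 41, 33, 13, 230], [0, 72, 92, 96, 5148], [90, 81, 27, 30, 226], [61, 86, 8, 10, 49], [285, 110, 9, 12, 44], [80, 156, 67, 201, 3927], [0, 193, 100, 121, 5347], [146, 261, 165, 104, 5105], [84, 286, 19, 54, 442], [18, 330, 79, 40, 659], [1, 332, 14, 5, 34], [0, 340, 15, 34, 393], [102, 342, 12, 15, 63], [99, 346, 10, 13, 37], [40, 373, 63, 17, 222], [20, 379, 11, 12, 33], [0, 409, 38, 37, 630], [44, 421, 25, 7, 118]]
top button 140.10117620503425 nut top 133.8015037795489
top button 141.15686893040953 nut top 132.81117958142198
[[215, 216, 158, 264, 29517], [350, 330, 16, 45, 417], [0, 394, 193, 86, 4492], [0, 419, 45, 17, 413], [40, 432, 21, 27, 296]]
```

View pics/fside.png

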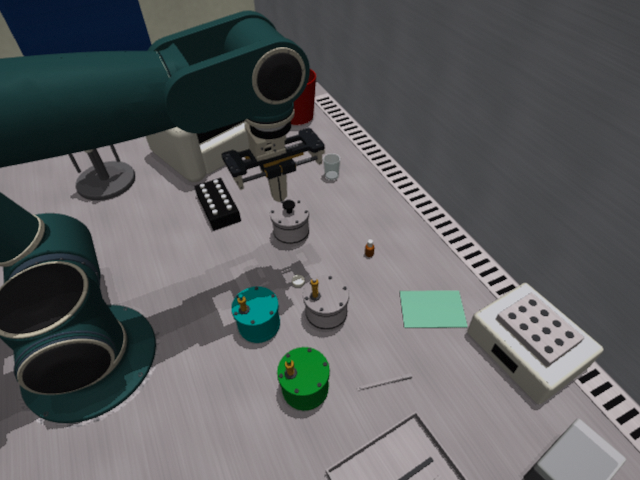

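View pics/ftop.png

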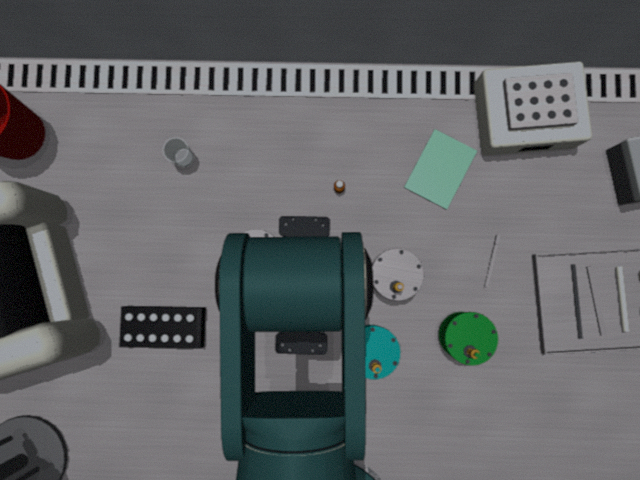

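The loose items are where they were: vial at top (340,187), beaker (178,152), packet (440,168), tweezers (491,262) and rack (163,327). The screw cap is at side (298,281). The pin is back up and the nut is still raised, so I'm handing in.

```bash
python3 -c "
from station import *
job_done()"
```

```text
the job is handed in; nothing more can be done
```

I vented the steel-lidded canister with the brass valve and handed the job in at about 45 s on the robot's clock.

- **Nut:** I centred the gripper on it using the lateral force, at 12 N grip. I then unscrewed it anticlockwise about 3.2 rad at 18 N, rising with the thread, until the reaction torque jumped to about 0.15 N m. Turning a little further only made it stick and slip, and the nut's top stood about 4 mm higher than before, so it is at its stop.
- **Pin:** I pressed it straight down with the closed fingertips. It started moving at about 3 N and bottomed out after about 4.3 mm. I held it there for about 2 s at 12 N, then let it spring back.
- **Last checks:** In both views the button's top is back at about 141 mm and the nut's top is still at about 133 mm. The gripper was clear of everything, and no loose item shows any shift in the images.
- **Weaker checks:** The two cameras disagreed by 1–3 mm on the valve's position, which the force centring corrected. In the last top view the arm covered the screw cap, so I checked it only in the side view. The wrist torque was noisy (±0.04 N m), so the stop was confirmed mainly by the nut's height.

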